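# Bring the circuit-board trolley to its soldering mark

### The arm

A 6-joint arm with a two-finger parallel gripper is mounted at the origin on the work surface. World frame = base frame: x ahead of the robot, y to its left, z up, the work surface at z = 0. Lengths are in m, angles in rad, forces in N, time in s.
With the tool pointing down it reaches from about 0.325 to 0.75 m from the base axis. Payload 7.6 kg.
Tool frame: the origin (TCP) lies between the finger pads; the fingertips stand 22 mm ahead of it and the grasp point (between the pads) lies 3 mm ahead of it (tip_extent is the distance from the TCP to the fingertips, in m); z points along the fingers, y is the line along which they close (so a half turn about z gives the same grasp; the last joint's range is limited). The gripper opens to 85 mm and grips with 20 to 120 N. Pads are 22 mm wide; open, the fingers measure 114 mm over their backs; the gripper's body (76 mm by 85 mm) begins 54 mm behind the grasp point. The pads swing forward as they close: fully open they stand 13 mm farther back than shut.
Start: joints at [1.058, 0.052, 1.401, -0, 1.689, -0.07], TCP at [0.225, 0.474, 0.253] pointing down, gripper open.
Joint ranges: [-2.9, 2.9], [-0.91, 2.17], [0.12, 2.37], [-1.06, 4.2], [0.26, 2.73], [-2.93, 2.93]. Speed limits (rad/s): [2.57, 2.57, 3.01, 3.14, 3.14, 3.14].

### API

Orientations are given as a unit quaternion [w, x, y, z].
In Python, from rig import * gives the robot as it stands.
- The arm moves only by the shell command python3 -m handwheel 'ROWS' [OPENING]. ROWS is JSON, a list of rows, each a list of 6 numbers: the shift along the tool's x, y, z in mm, then the turn, a rotation vector about the tool's x, y, z in degrees. A call has 1 to 20 rows; each row is the pose to reach, as a shift and turn from the pose commanded when the call began, along the tool's axes at that moment; what a row does not reach only later rows make up. A row lasts 1/10 s, in which the tool goes at most 50 mm and 8.59 degrees, less where a joint would pass 70% of its speed; a pose out of reach is approached as far as the arm can. A call with a gripper value outside its range is refused whole. OPENING is the opening, from 0 (shut) to 1 (fully open), set as the call begins (- or left out, the last holds). The fingers move at their own pace and stop on an object; the grip force is fixed at half the most. Time passes only in rows, so rows that repeat a pose let the fingers close. It gives the time, the measured TCP pose, the force, the opening and the grip force at its end, in the units of the state.
- sense(): the state, without advancing time (a new reading comes with each control period).
- snapshot(name): name is "side" or "top"; returns the picture (400x640x3 uint8, red, green, blue); there is no depth.
- calibration(name): a dict with "K" (3x3 intrinsics, pixels), "k1" (the pictures are not rectified: a ray, as slopes to the right and down, at radius r is drawn at 1 + k1 r^2 times it, then the intrinsics apply), "R" (3x3) and "t" (3): a world point X has camera coordinates R X + t. Camera axes: x right, y down, z forward; pixel columns grow to the right and rows downward; lengths in m; the calibration is good to about 2 mm. A picture is of the moment at which its call begins. calibration takes no time and is no camera call.
- close_job(): hands the job in; it is judged then, once.
The state is a dict: "time": time; "joints": joint angles; "joint_vel": joint speeds; "joint_efforts": joint torques, N m; "tcp_pos": TCP position; "eef_rot": TCP orientation; "force": force on the tool from outside, world axes, zero at the start; "wrist_torque": the same for the moment, N m; "width": finger opening in m; "gripper_force": force on a finger pad.
Only numpy, scipy, OpenCV 4.12 (cv2) and the standard library are available. Lean on these libraries where they do the work, as an engineer would, in place of code of your own. Each camera call takes 0.05 s, during which the arm holds its last target. There are 200 camera calls.

### The job

Push the heavy, almost frictionless board trolley along its air-bearing track and brake it to rest with its pointer opposite the tip of the index bracket (within a centimetre along the track), then lift the gripper clear and see that it stands still there on its own for three seconds before you finish. Push and brake it gently, only with the fingers against the two spring-loaded rubber pads that face each other across its open bay; do not touch its deck, housings, pad tops or board rack, never let it hit either end stop, and leave the loose things on the bench alone.

Things in the scene. Friction and masses are not known exactly. Their poses are not given: they have to be found in the camera images.
- track: Aluminium linear track, 150 mm wide, 840 mm long, across the bench in front of the robot, moved and slightly turned each time. Origin on the bench surface midway between the end stops (dark steel blocks, faces at local y = -390 and +390 mm); +y is the direction of travel to the mark, z up. The trolley is 400 mm long, so it travels 380 mm.
- trolley (a joint): Trolley position in m along the track's +y: 0 = against the rear stop, 0.380 = against the front stop. The centre of its open bay is at track local x = 0, y = joint - 0.190. Moving mass nominally 3.2 kg (varies about -35 to +45 %); it floats on air bearings: drag nominally 0.006 N dry plus 0.2 N per m/s, so it coasts far.
- pointer_tip (a point): Tip of the flat steel arrow on the trolley's far (+x) edge, 44 mm above the bench, 203 mm to +x of the bay centre (y offset 0) in the track's axes. Moves with the trolley.
- mark_tip (a point): Tip of the steel cone on the index bracket fixed at the track's far side, 44 mm above the bench, pointing to the track (-x), 12 mm clear of the pointer's line. At the mark, both tips have the same position along the track's y axis. The bracket stands elsewhere along the track each time, always to +y of the pointer, at least 55 mm of travel before the front stop.
- rear_face (a point): Centre of the rear rubber pad's face, looking to +y into the bay; pressing it to -y from in the bay brakes the trolley. Uncompressed 95 mm to -y of the bay centre; otherwise as the front pad. The bay between the pads is 190 mm long, its floor the deck plate 40 mm above the bench.
- front_face (a point): Centre of the front rubber pad's face, looking to -y into the bay, 67 mm above the bench; pressing it to +y from in the bay drives the trolley on. Uncompressed 95 mm to +y of the bay centre. Face 100 mm wide (x), 50 to 84 mm high; 15 to 25 mm of fingertip overlap is best, as fingers widen higher up. Spring 30 N/m, no preload, 50 mm stroke, damping 0.8 N s/m, pad 0.06 kg: meet it slowly.
- deck: The trolley's deck plate (230 x 400 mm, top at 40 mm), the spring housings behind the pads (116 mm wide, 94 mm high) and, from 84 mm to +x of the bay's centre line, a black rack of boards up to 118 mm high. Origin on the bench surface under the bay centre, axes as the track. Not to be touched (limit 3 N).
- rear_cap: Steel cap over the top of the rear pad, 84 to 90 mm above the bench, its edge 12 mm behind the rubber face; moves with the pad. Origin at the centre of the pad's face. Not to be touched (limit 3 N).
- front_cap: Steel cap over the top of the front pad, as on the rear pad. Not to be touched (limit 3 N).
- spool: Grey solder-wire spool, 60 mm diameter, 50 mm high, a bystander to the right of the track. Origin under its centre.
- flux: White plastic flux bottle, 50 mm diameter, 110 mm high, a bystander to the left of the track. Origin under its centre.
- tin: Aluminium cup, 70 mm diameter, 50 mm high, a bystander to the left. Origin under its centre.
- driver: Screwdriver with a blue handle lying to the right, a bystander. Origin under its middle.
Things that resemble listed ones, but are neither listed nor needed, are in the scene too. Of the things that look like the part that bears mark_tip, take the one that is nearest to the robot's base at the start.

How it is judged:
By the outcome, as a careful person would: the job done as asked, in the order asked, and still so for the second after the job is handed in, with the robot touching nothing.
It also fails if it takes over 35 s, if anything falls off the work surface, if the arm or the gripper's body presses on something with over 40 N, if the wrist force passes 120 N, or if a joint passes its speed limit or range.

## Working session

There is one attempt and no reset: what is moved stays moved. The work goes in short steps, Python scripts to look and compute and a shell command to move; the robot and the scene stay as the last step left them, time stands still between calls to the robot, and variables do not carry over. Pictures are saved under pics/ and viewed, at most 10 in all, crops included, and the job is handed in when it is done.

```bash
mkdir -p pics
python3 - <<'E'
from rig import *
import cv2
for n in ("top","side"):
    cv2.imwrite(f"pics/{n}0.png",snapshot(n)[:,:,::-1]); c=calibration(n); print(n,c)
s=sense();print(s['time'],s['tcp_pos'],s['eef_rot'],s['force'],s['width'])
E
```

```text
top {'K': array([[412.81708576,   0.        , 315.31027315],
       [  0.        , 412.81708576, 195.38509419],
       [  0.        ,   0.        ,   1.        ]]), 'k1': -0.0059975214020732024, 'R': array([[-0.01344839, -0.99987163,  0.00871001],
       [-0.98902996,  0.01202007, -0.14722518],
       [ 0.14710159, -0.0105944 , -0.98906465]]), 't': array([-0.01068872,  0.66808248,  1.40981089])}
side {'K': array([[432.21152378,   0.        , 322.22553495],
       [  0.        , 432.21152378, 200.41533676],
       [  0.        ,   0.        ,   1.        ]]), 'k1': -0.08447468905735042, 'R': array([[ 0.87317435, -0.48715244, -0.01578127],
       [-0.247793  , -0.4157982 , -0.87504885],
       [ 0.41972036,  0.7679807 , -0.48377729]]), 't': array([-0.58643139,  0.2306307 ,  1.37658793])}
0.1 [0.22481992 0.47417321 0.25257597] [-1.94492759e-04  2.19596411e-01  9.75590572e-01 -6.44355405e-04] [ 0.3275301  -0.31922137 -0.03278397] 0.08533468850703704
```

View pics/top0.png

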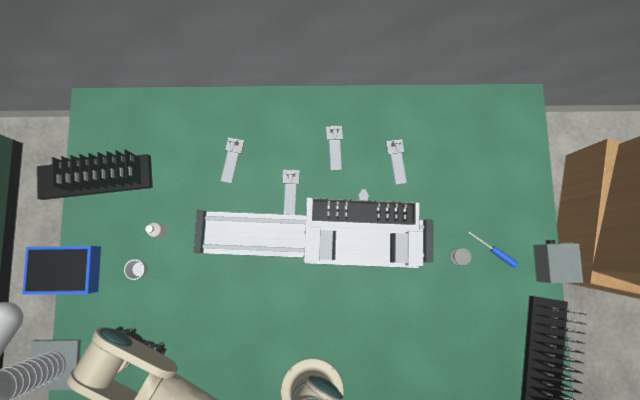

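View pics/side0.png

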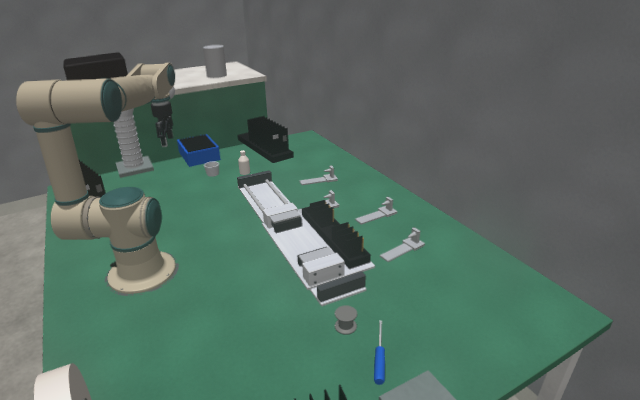

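The top view shows the trolley at the right end of the track (bay around (362,247), pointer near (363,194)). There are four bracket look-alikes, at (232,160), (291,190), (335,147) and (397,160). The one at (291,190) is nearest the base and stands at the track. I'll confirm it with an enlarged crop.

Run:
```python
import cv2,numpy as np
a=cv2.imread("pics/top0.png"); b=cv2.imread("pics/side0.png")
# top crop 190..440 x 160..275 at 3.2x
A=cv2.resize(a[160:275,190:440],None,fx=3.2,fy=3.2,interpolation=cv2.INTER_CUBIC)
cv2.imwrite("pics/tcrop.png",A)
B=cv2.resize(b[165:305,230:400],None,fx=4,fy=4,interpolation=cv2.INTER_CUBIC)
cv2.imwrite("pics/scrop.png",B)
```

```text
(no output)
```

View pics/tcrop.png

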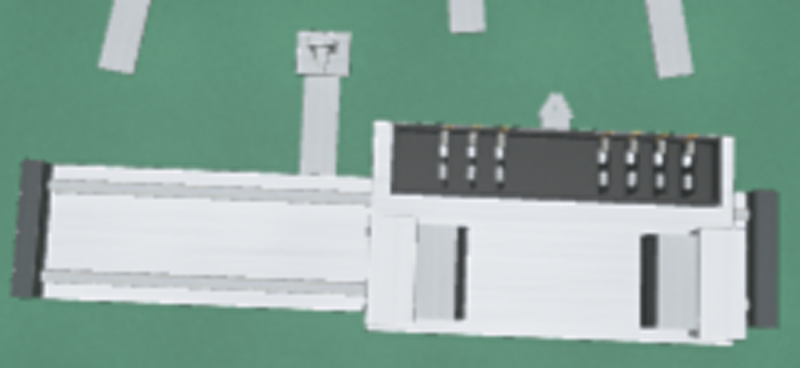

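View pics/scrop.png

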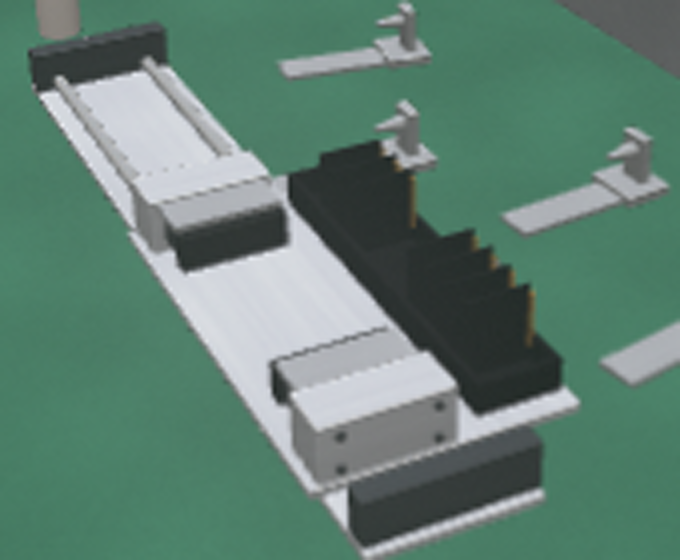

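The bracket at crop (322,50) has its cone tip at about (322,70), pointing at the track. It is the nearest of the four, so it is the one meant. The pointer tip is at crop (556,95). In the side crop the cone tip is at (378,126).

```bash
cat > h.py <<'E'
import numpy as np,cv2
from rig import calibration
def ray(n,uv):
    c=calibration(n);x=(np.array(uv,float)-[c['K'][0,2],c['K'][1,2]])/c['K'][0,0]
    u=x.copy()
    for _ in range(20):u=x/(1+c['k1']*(u@u))
    R=np.array(c['R']);return -R.T@c['t'],R.T@np.r_[u,1]
def at(n,uv,z):
    o,d=ray(n,uv);return o+d*(z-o[2])/d[2]
def tri(a,b):
    o1,d1=ray('top',a);o2,d2=ray('side',b)
    s=np.linalg.lstsq(np.c_[d1,-d2],o2-o1,rcond=None)[0];p,q=o1+s[0]*d1,o2+s[1]*d2
    return (p+q)/2,np.linalg.norm(p-q)
T=lambda x,y:((x+.5)/3.2-.5+190,(y+.5)/3.2-.5+160)
S=lambda x,y:((x+.5)/4-.5+230,(y+.5)/4-.5+165)
def proj(n,X):
    c=calibration(n);p=np.array(c['R'])@X+c['t'];u=p[:2]/p[2];u=u*(1+c['k1']*(u@u));return u*c['K'][0,0]+[c['K'][0,2],c['K'][1,2]]
E
python3 - <<'E'
from h import *
np.set_printoptions(precision=4,suppress=True)
print('mark tri',tri(T(322,70),S(378,126)),'at44',at('top',T(322,70),.044),at('side',S(378,126),.044))
print('pointer',at('top',T(556,95),.044))
print('deck tri near-front corner',tri(T(368,328),S(130,232)),'near-rear',tri(T(732,344),S(315,492)))
for k,p in dict(nf=(368,328),nr=(732,344),ff=(375,122),fr=(733,137)).items(): print('deck',k,at('top',T(*p),.04))
for k,p in dict(ff=(466,228),fn=(462,320),rf=(641,235),rn=(641,327)).items(): print('pad',k,at('top',T(*p),.084))
print('front pad tri far/near top', tri(T(466,228),S(287,208)),tri(T(462,320),S(175,240)))
for k,p in dict(l=(48,165),n=(42,297)).items(): print('plate front stop base',at('top',T(*p),.01))
E
```

```text
mark tri (array([0.7194, 0.0691, 0.0464]), np.float64(0.00029556458854159925)) at44 [0.7197 0.0692 0.044 ] [0.7217 0.0729 0.044 ]
pointer [ 0.6884 -0.1908  0.044 ]
deck tri near-front corner (array([0.4354, 0.0208, 0.0388]), np.float64(0.00033798234699847733)) near-rear (array([ 0.4144, -0.3761,  0.0368]), np.float64(0.003994986276622153))
deck nf [0.4352 0.0208 0.04  ]
deck nr [ 0.4126 -0.3745  0.04  ]
deck ff [0.6611 0.0109 0.04  ]
deck fr [ 0.6393 -0.387   0.04  ]
pad ff [ 0.5395 -0.0853  0.084 ]
pad fn [ 0.4428 -0.0791  0.084 ]
pad rf [ 0.5297 -0.2717  0.084 ]
pad rn [ 0.4329 -0.2679  0.084 ]
front pad tri far/near top (array([ 0.5408, -0.0858,  0.0868]), np.float64(0.003205572304776534)) (array([ 0.4414, -0.0787,  0.0824]), np.float64(0.002862209069410599))
plate front stop base [0.6209 0.3799 0.01  ]
plate front stop base [0.4736 0.3828 0.01  ]
```

```bash
cat >> h.py <<'E'
from scipy.spatial.transform import Rotation as Ro
TH=-.0565; D=np.array([-np.sin(TH),np.cos(TH),0]); X=np.array([np.cos(TH),np.sin(TH),0])
def togo(s,p):
    w,x,y,z=s['eef_rot'];R=Ro.from_quat([x,y,z,w]).as_matrix()
    Rt=np.c_[np.cross(D,[0,0,-1]),D,[0,0,-1]]
    return R.T@(np.array(p)-s['tcp_pos'])*1000, Ro.from_matrix(R.T@Rt).as_rotvec(degrees=True)
E
python3 - <<'E'
from h import *
from rig import *
s=sense();print(s.keys());np.set_printoptions(precision=2,suppress=True)
print(togo(s,(.4865,-.178,.18)),s['force'])
E
```

```text
dict_keys(['time', 'joints', 'joint_vel', 'joint_efforts', 'tcp_pos', 'eef_rot', 'force', 'wrist_torque', 'gripper_force', 'width'])
(array([-515.89, -477.05,   73.17]), array([ -0.07,  -0.02, -22.13])) [ 0.33 -0.32 -0.03]
```

```bash
python3 -m handwheel '[[-10,-10,0,0,0,-0.5],[-26,-24,0,0,0,-1],[-52,-48,0,0,0,-2],[-83,-76,0,0,0,-3.5],[-119,-110,0,0,0,-5],[-155,-143,5,0,0,-6.6],[-191,-177,10,0,0,-8],[-227,-210,16,0,0,-9.7],[-263,-243,22,0,0,-11.3],[-299,-277,28,0,0,-13],[-335,-310,35,0,0,-14.4],[-371,-343,42,0,0,-16],[-408,-377,50,0,0,-17.5],[-439,-405,57,0,0,-18.8],[-464,-429,63,0,0,-20],[-485,-448,68,0,0,-21],[-500,-463,71,0,0,-21.5],[-511,-472,73,0,0,-22],[-516,-477,73,0,0,-22.1],[-516,-477,73,0,0,-22.1]]'
python3 - <<'E'
from h import *
from rig import *
np.set_printoptions(precision=2,suppress=True)
a=snapshot('top')[:,:,::-1];b=snapshot('side')[:,:,::-1]
s=sense();print(s['time'],s['tcp_pos'],togo(s,(.4865,-.178,.084)),s['force'])
A=cv2.resize(a[160:275,190:440],None,fx=3.2,fy=3.2,interpolation=cv2.INTER_CUBIC)
B=cv2.resize(b[165:305,230:400],None,fx=3,fy=3,interpolation=cv2.INTER_CUBIC)
C=np.zeros((600,800,3),np.uint8);C[:368,:800]=A;cv2.imwrite('pics/a1.png',a);cv2.imwrite('pics/b1.png',b)
B=cv2.resize(b[110:290,230:430],None,fx=3,fy=3,interpolation=cv2.INTER_CUBIC);cv2.imwrite('pics/b1c.png',B)
E
```

```text
time: 2.1
tcp_pos: [0.4866, -0.178, 0.1803]
eef_rot: [-0.0, 0.029, 1.0, 0.0]
force: [-0.2, -0.2, 0.5]
width: 0.0852
gripper_force: 0.0
2.2 [ 0.49 -0.18  0.18] (array([ 0.16, -0.92, 96.57]), array([ 0.01,  0.02, -0.  ])) [ 0.59  0.21 -0.01]
```

View pics/b1c.png

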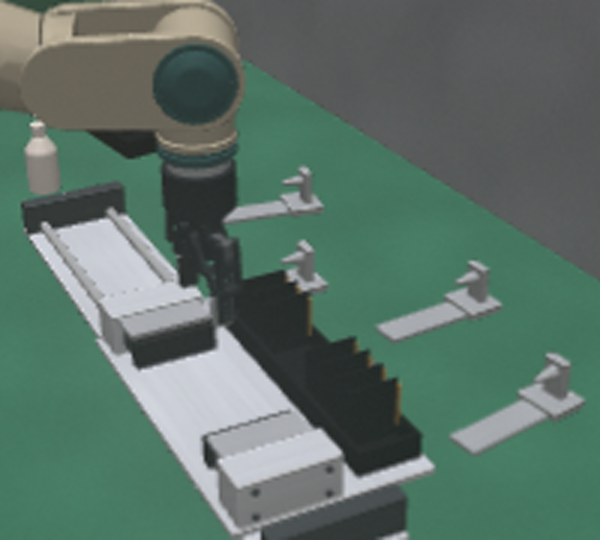

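The gripper hangs over the bay, clear of both pads and the rack. Next I'll check what the top view can still track.

Run:
```python
import cv2
a=cv2.imread('pics/a1.png');cv2.imwrite('pics/a1c.png',cv2.resize(a[150:290,180:450],None,fx=2.9,fy=2.9,interpolation=cv2.INTER_CUBIC))
```

```text
(no output)
```

View pics/a1c.png

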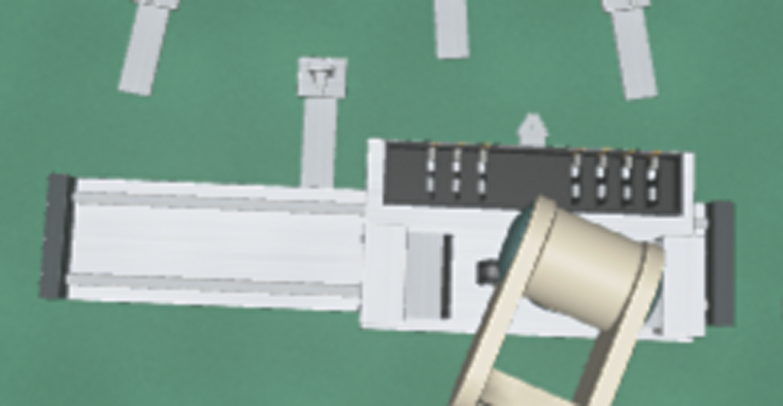

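```bash
cat >> h.py <<'E'
from scipy.optimize import minimize_scalar
B0=np.array([.4865,-.1785,0])
def grid(x0,x1,y0,y1,z):
    g=np.mgrid[x0:x1:.002,y0:y1:.002].reshape(2,-1);return B0+np.outer(g[0],X)+np.outer(g[1],D)+[0,0,z]
G=np.vstack([grid(.172,.208,-.022,.022,.044),grid(.15,.183,.19,.212,.04),grid(.15,.183,-.212,-.19,.04)])
def samp(img,P):
    c=calibration('top');p=P@np.array(c['R']).T+c['t'];u=p[:,:2]/p[:,2:];u=u*(1+c['k1']*(u**2).sum(1,keepdims=True))
    u=(u*c['K'][0,0]+[c['K'][0,2],c['K'][1,2]]).astype(np.float32)
    return cv2.remap(img,u[:,:1],u[:,1:],cv2.INTER_CUBIC).reshape(len(P),3).astype(float)
REF=samp(cv2.imread('pics/top0.png'),G)
def track(img):
    f=lambda q:np.minimum(np.abs(samp(img,G+q*D)-REF),80).mean()
    qs=np.arange(-.03,.36,.003);q=qs[np.argmin([f(q) for q in qs])]
    return minimize_scalar(f,bounds=(q-.004,q+.004),method='bounded').x
def look(n=1):
    from rig import snapshot,sense
    for _ in range(n):
        t=sense()['time'];img=snapshot('top')[:,:,::-1].copy();s=sense()
        q=track(img);y=(s['tcp_pos']-B0)@D;x=(s['tcp_pos']-B0)@X
        print(f"t {t:.2f} q {q*1000:.1f} tool x {x*1000:.1f} y {y*1000:.1f} rel {(y-q)*1000:.1f} z {s['tcp_pos'][2]*1000:.1f} F {np.dot(s['force'],D):.2f}",s['force'].round(1))
    return img
E
python3 -m handwheel '[[0,0,12,0,0,0],[0,0,35,0,0,0],[0,0,60,0,0,0],[0,0,80,0,0,0],[0,0,92,0,0,0],[0,0,96,0,0,0],[0,0,96,0,0,0]]'
python3 - <<'E'
from h import *
print(track(cv2.imread('pics/a1.png')))
look()
E
```

```text
time: 2.9
tcp_pos: [0.4867, -0.1774, 0.0841]
eef_rot: [-0.0, 0.028, 1.0, 0.0]
force: [-0.2, 0.7, -0.5]
width: 0.0858
gripper_force: 0.0
7.762596292186429e-06
t 2.90 q 0.0 tool x 0.6 y 0.9 rel 0.8 z 84.9 F -0.74 [ 0.4 -0.8  0.4]
```

```bash
python3 -m handwheel '[[0,5,0,0,0,0],[0,14,0,0,0,0],[0,22,0,0,0,0],[0,27,0,0,0,0],[0,31,0,0,0,0],[0,35,0,0,0,0],[0,39,0,0,0,0],[0,43,0,0,0,0],[0,47,0,0,0,0],[0,51,0,0,0,0],[0,55,0,0,0,0],[0,59,0,0,0,0]]' >/dev/null
python3 - <<'E'
from h import *
look()
E
```

```text
t 4.15 q 8.1 tool x 0.3 y 60.6 rel 52.5 z 84.3 F -0.37 [ 0.7 -0.4 -0.1]
```

```bash
python3 -m handwheel '[[0,4,0,0,0,0],[0,8,0,0,0,0],[0,12,0,0,0,0],[0,16,0,0,0,0]]' >/dev/null
python3 - <<'E'
from h import *
look()
E
```

```text
t 4.60 q 33.2 tool x 0.3 y 76.7 rel 43.5 z 84.3 F 0.13 [ 0.3  0.1 -0.8]
```

```bash
python3 -m handwheel '[[0,4,0,0,0,0],[0,8,0,0,0,0],[0,12,0,0,0,0],[0,15,0,0,0,0],[0,18,0,0,0,0]]' >/dev/null
python3 - <<'E'
from h import *
look()
E
python3 -m handwheel '[[0,3,0,0,0,0],[0,6,0,0,0,0],[0,9,0,0,0,0],[0,12,0,0,0,0],[0,15,0,0,0,0]]' >/dev/null
python3 - <<'E'
from h import *
look()
E
```

```text
t 5.15 q 71.1 tool x 0.3 y 94.4 rel 23.4 z 84.3 F 0.82 [0.6 0.8 0.5]
t 5.70 q 105.7 tool x 0.3 y 109.4 rel 3.7 z 84.3 F 0.67 [-0.6  0.7 -0.3]
```

```bash
python3 -m handwheel '[[0,4,0,0,0,0],[0,8.5,0,0,0,0],[0,13,0,0,0,0],[0,17.5,0,0,0,0],[0,22,0,0,0,0],[0,26.5,0,0,0,0],[0,31,0,0,0,0],[0,35.5,0,0,0,0],[0,40,0,0,0,0],[0,44.5,0,0,0,0]]' >/dev/null
python3 - <<'E'
from h import *
i=look(); cv2.imwrite('pics/mid.png',i)
E
```

```text
t 6.75 q 169.0 tool x 0.3 y 154.2 rel -14.8 z 84.3 F 0.60 [0.2 0.6 0.3]
```

```bash
python3 -m handwheel '[[0,4.5,0,0,0,0],[0,9,0,0,0,0],[0,13.5,0,0,0,0],[0,17.7,0,0,0,0],[0,21.7,0,0,0,0],[0,25.4,0,0,0,0],[0,28.9,0,0,0,0],[0,32.2,0,0,0,0],[0,35,0,0,0,0],[0,37.6,0,0,0,0],[0,40.2,0,0,0,0],[0,42.8,0,0,0,0]]' >/dev/null
python3 - <<'E'
from h import *
look()
E
```

```text
t 8.00 q 238.3 tool x 0.4 y 196.6 rel -41.6 z 84.3 F 0.36 [0.2 0.3 0.3]
```

```bash
python3 -m handwheel '[[0,2.6,0,0,0,0],[0,5.2,0,0,0,0],[0,7.8,0,0,0,0],[0,10.4,0,0,0,0]]' >/dev/null
python3 - <<'E'
from h import *
look()
E
```

```text
t 8.45 q 256.7 tool x 0.3 y 207.1 rel -49.6 z 84.3 F 0.53 [-0.5  0.6  0.8]
```

```bash
python3 -m handwheel '[[0,2.6,0,0,0,0],[0,5.2,0,0,0,0]]' >/dev/null
python3 - <<'E'
from h import *
look()
E
```

```text
t 8.70 q 261.0 tool x 0.3 y 212.2 rel -48.8 z 84.3 F 0.00 [-0.6  0.  -0.2]
```

```bash
python3 -m handwheel '[[0,18,0,0,0,0],[0,32,0,0,0,0],[0,42,0,0,0,0],[0,48,0,0,0,0],[0,50,0,0,0,0]]' >/dev/null
python3 - <<'E'
from h import *
look()
E
python3 -m handwheel '[[0,0,0,0,0,0],[0,0,0,0,0,0],[0,0,0,0,0,0],[0,0,0,0,0,0]]' >/dev/null
python3 - <<'E'
from h import *
i=look(); cv2.imwrite('pics/stop.png',i)
cv2.imwrite('pics/stopc.png',cv2.resize(i[160:240,240:340],None,fx=6,fy=6,interpolation=cv2.INTER_CUBIC))
E
```

```text
t 9.25 q 265.1 tool x 0.4 y 262.2 rel -2.9 z 84.3 F 0.44 [ 0.3  0.4 -0.5]
t 9.70 q 267.8 tool x 0.4 y 261.5 rel -6.3 z 84.3 F 0.48 [-0.4  0.5 -0.2]
```

View pics/stopc.png

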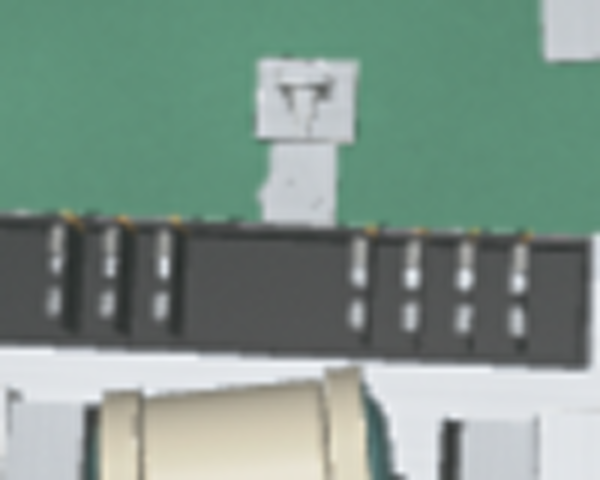

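The mark tip is at crop (303,130) and the pointer is at about (291,155), so it is roughly 6 mm past the mark and still creeping forward at 6 mm/s. I'll use the rear pad to give it a soft return.

```bash
python3 -m handwheel '[[0,-5,0,0,0,0],[0,-12,0,0,0,0],[0,-18,0,0,0,0],[0,-23,0,0,0,0],[0,-26,0,0,0,0],[0,-27,0,0,0,0],[0,-27.5,0,0,0,0],[0,-28,0,0,0,0]]' >/dev/null
python3 - <<'E'
from h import *
look(2)
E
```

```text
t 10.55 q 271.3 tool x 0.4 y 233.8 rel -37.5 z 84.3 F 0.02 [-0.1  0.   0.8]
t 10.60 q 271.3 tool x 0.4 y 233.8 rel -37.5 z 84.3 F 0.10 [ 0.1  0.1 -0.6]
```

```bash
python3 -m handwheel '[[0,-0.5,0,0,0,0],[0,-1,0,0,0,0],[0,-1.5,0,0,0,0],[0,-2,0,0,0,0],[0,-2.4,0,0,0,0],[0,-2.8,0,0,0,0]]' >/dev/null
python3 - <<'E'
from h import *
look(2)
E
```

```text
t 11.25 q 272.6 tool x 0.4 y 230.9 rel -41.8 z 84.3 F 0.57 [0.1 0.6 0.1]
t 11.30 q 272.8 tool x 0.4 y 230.9 rel -41.9 z 84.3 F 0.13 [-0.5  0.2  1.2]
```

```bash
python3 -m handwheel '[[0,-0.3,0,0,0,0],[0,-0.6,0,0,0,0],[0,-0.6,0,0,0,0],[0,10,0,0,0,0],[0,22,0,0,0,0],[0,30,0,0,0,0],[0,33,0,0,0,0]]' >/dev/null
python3 - <<'E'
from h import *
look()
E
python3 -m handwheel '[[0,0,0,0,0,0],[0,0,0,0,0,0],[0,0,0,0,0,0],[0,0,0,0,0,0]]' >/dev/null
python3 - <<'E'
from h import *
look()
E
```

```text
t 12.05 q 273.1 tool x 0.3 y 265.2 rel -7.9 z 84.3 F -0.24 [ 1.1 -0.3  0.2]
t 12.50 q 273.1 tool x 0.4 y 263.7 rel -9.4 z 84.3 F 0.32 [-0.5  0.4 -0.2]
```

```bash
python3 -m handwheel '[[0,-6,0,0,0,0],[0,-14,0,0,0,0],[0,-21,0,0,0,0],[0,-25,0,0,0,0],[0,-27.5,0,0,0,0],[0,-28.5,0,0,0,0],[0,-29,0,0,0,0],[0,-29.3,0,0,0,0],[0,-29.6,0,0,0,0],[0,-30,0,0,0,0],[0,-30.3,0,0,0,0],[0,-30.6,0,0,0,0],[0,-31,0,0,0,0],[0,-31.3,0,0,0,0],[0,-31.6,0,0,0,0]]' >/dev/null
python3 - <<'E'
from h import *
look(1)
E
```

```text
t 14.05 q 273.1 tool x 0.4 y 232.3 rel -40.8 z 84.3 F -0.24 [-0.2 -0.2 -0.4]
```

```bash
python3 -m handwheel '[[0,-0.4,0,0,0,0],[0,-0.7,0,0,0,0],[0,-1,0,0,0,0],[0,-1.4,0,0,0,0],[0,-1.7,0,0,0,0]]' >/dev/null
python3 - <<'E'
from h import *
look(1)
E
```

```text
t 14.60 q 273.0 tool x 0.4 y 230.6 rel -42.4 z 84.3 F 0.35 [-0.3  0.4 -0.2]
```

```bash
python3 -m handwheel '[[0,-0.4,0,0,0,0],[0,-0.7,0,0,0,0],[0,-1,0,0,0,0],[0,-1.4,0,0,0,0],[0,-1.7,0,0,0,0]]' >/dev/null
python3 - <<'E'
from h import *
look(1)
E
```

```text
t 15.15 q 272.1 tool x 0.4 y 228.9 rel -43.2 z 84.3 F 0.03 [-0.4  0.   0.1]
```

```bash
python3 -m handwheel '[[0,-0.4,0,0,0,0],[0,-0.7,0,0,0,0],[0,-1,0,0,0,0],[0,-1.4,0,0,0,0],[0,-1.7,0,0,0,0]]' >/dev/null
python3 - <<'E'
from h import *
look(1)
E
```

```text
t 15.70 q 269.4 tool x 0.4 y 227.2 rel -42.3 z 84.3 F 0.46 [-0.2  0.5  0.6]
```

```bash
python3 -m handwheel '[[0,6,0,0,0,0],[0,16,0,0,0,0],[0,26,0,0,0,0],[0,33,0,0,0,0],[0,36,0,0,0,0],[0,36,0,0,0,0]]' >/dev/null
python3 - <<'E'
from h import *
look(1)
E
python3 -m handwheel '[[0,0,0,0,0,0],[0,0,0,0,0,0],[0,0,0,0,0,0],[0,0,0,0,0,0]]' >/dev/null
python3 - <<'E'
from h import *
look(1)
E
```

```text
t 16.35 q 266.1 tool x 0.4 y 263.4 rel -2.7 z 84.3 F -0.37 [-0.5 -0.3 -0.3]
t 16.80 q 264.4 tool x 0.4 y 263.1 rel -1.3 z 84.3 F -0.28 [ 0.7 -0.3 -0.2]
```

```bash
python3 -m handwheel '[[0,0,-5,0,0,0],[0,0,-18,0,0,0],[0,0,-40,0,0,0],[0,0,-65,0,0,0],[0,0,-90,0,0,0],[0,0,-110,0,0,0],[0,0,-122,0,0,0],[0,0,-126,0,0,0],[0,0,-126,0,0,0],[0,0,-126,0,0,0]]' >/dev/null
python3 - <<'E'
from h import *
look(1)
E
python3 -m handwheel '[[0,0,0,0,0,0],[0,0,0,0,0,0],[0,0,0,0,0,0],[0,0,0,0,0,0],[0,0,0,0,0,0],[0,0,0,0,0,0],[0,0,0,0,0,0],[0,0,0,0,0,0],[0,0,0,0,0,0],[0,0,0,0,0,0]]' >/dev/null
python3 - <<'E'
from h import *
look(1)
E
```

```text
t 17.85 q 260.4 tool x -0.1 y 263.1 rel 2.7 z 209.0 F -0.07 [ 0.2 -0.1 -0.2]
t 18.90 q 259.9 tool x 0.4 y 263.2 rel 3.3 z 210.3 F -0.83 [-0.8 -0.8  0.9]
```

```bash
python3 -m handwheel '[[0,0,0,0,0,0],[0,0,0,0,0,0],[0,0,0,0,0,0],[0,0,0,0,0,0],[0,0,0,0,0,0],[0,0,0,0,0,0],[0,0,0,0,0,0],[0,0,0,0,0,0],[0,0,0,0,0,0],[0,0,0,0,0,0],[0,0,0,0,0,0],[0,0,0,0,0,0]]' >/dev/null
python3 - <<'E'
from h import *
i=look(1)
cv2.imwrite('pics/finc.png',cv2.resize(i[165:215,265:325],None,fx=10,fy=10,interpolation=cv2.INTER_CUBIC))
E
```

```text
t 20.15 q 259.8 tool x 0.4 y 263.2 rel 3.5 z 210.3 F -0.32 [ 0.2 -0.3 -0. ]
```

View pics/finc.png

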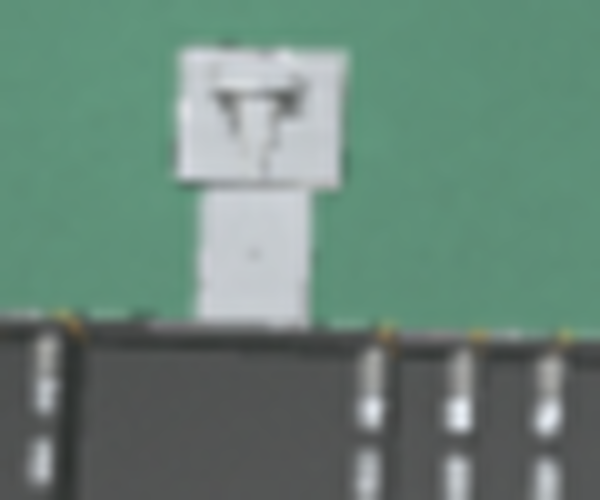

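The cone tip is at crop (262,172). The pointer lies inside the foot strip (200–310), centred at about 255, so it agrees with the mark within about 2 mm. I'll wait out the standstill.

```bash
python3 -m handwheel '[[0,0,0,0,0,0],[0,0,0,0,0,0],[0,0,0,0,0,0],[0,0,0,0,0,0],[0,0,0,0,0,0],[0,0,0,0,0,0],[0,0,0,0,0,0],[0,0,0,0,0,0],[0,0,0,0,0,0],[0,0,0,0,0,0],[0,0,0,0,0,0],[0,0,0,0,0,0],[0,0,0,0,0,0],[0,0,0,0,0,0],[0,0,0,0,0,0],[0,0,0,0,0,0],[0,0,0,0,0,0],[0,0,0,0,0,0],[0,0,0,0,0,0],[0,0,0,0,0,0]]' >/dev/null
python3 - <<'E'
from h import *
from rig import close_job
look(1)
E
python3 -m handwheel '[[0,0,0,0,0,0],[0,0,0,0,0,0],[0,0,0,0,0,0],[0,0,0,0,0,0],[0,0,0,0,0,0]]' >/dev/null
python3 - <<'E'
from h import *
from rig import close_job
look(1);print(close_job())
E
```

```text
t 22.20 q 259.8 tool x 0.4 y 263.2 rel 3.4 z 210.3 F 0.02 [-0.1  0.  -0.2]
t 22.75 q 259.8 tool x 0.4 y 263.2 rel 3.4 z 210.3 F 0.15 [-0.5  0.2 -0.7]
the job is handed in; nothing more can be done
None
```

The trolley is at rest with its pointer within about 2 mm of the bracket tip by camera measurement; it stood still unaided for over 3 s with the gripper lifted clear, and I handed the job in at about 22.8 s.

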